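# Hold the leaflet clip open over the card

### The job

Slide the carriage with the upright card along its rail all the way against the tall end stop. Then pick the steel spring clip out of its tray by its two handles, squeeze it so that its jaws stand wide open, and hold it upright and gaping astride about the middle of the card's top edge, the edge well inside the mouth but the clip not touching the card, so that a leaflet can be slipped in beside the card. Finish while still holding the clip squeezed open there, and leave the other things on the bench where they are.

Things in the scene. Friction and masses are not known exactly. Their poses are not given: they have to be found in the camera images.
- carriage (a joint): position of the carriage on its rail in m: 0 at the low end, 0.150 against the tall end stop. It slides along the card's +y axis, dragging with about 2 N, and stays where it is left
- carriage_grip (a point): point on the centre line of the upright black grip block on the carriage, just under its top, 78 mm above the bench, 50 mm above the deck. The block is 26 mm along the card's x and 16 mm along the card's y (the sliding direction: pinch these faces). It stands 55 mm from the card on its -x side (towards the robot); the card's top edge is 22 mm higher than this point
- card_edge (a point): stiff white card upright in the carriage, 3 mm thick (x), 110 mm wide (y), bare for its top 52 mm. Origin: middle of its top edge, 101 mm above the bench; x square to the card, away from the robot at yaw 0, y along the edge towards the tall end stop, z up. This frame and the card move with the carriage
- clip: steel spring clip standing on its closed jaws, handles up, 76 mm high, about 110 g, loose in a shallow black tray (64 x 80 mm, rim 12 mm high, floor 4 mm above the bench). Origin: between the jaws at their underside; z up, x the way jaws and handles open and close, y along the jaws (60 mm long). A 12 mm round pivot pin, centre 35 mm up, ends the mouth 29 mm above the origin
- clip_handles (a point): point midway between the clip's two handles, 62 mm above the clip's origin: pinch here along the clip's x. The handles are 40 mm wide (y) and reach from 41 to 75 mm above the origin (to 81 squeezed). At rest they splay in a V, about 30 mm over the outside at the bottom and 54 mm at the top; squeezed home they stand parallel, 26 mm over the outside, with the origin still midway between the jaws
- rail: the rail, fixed to the bench, 50 x 320 mm, carrying the carriage and card. Origin: centre of its underside; its axes are parallel to the card's. The tall end stop (46 mm high) stands at its +y end
- jaw_a (a joint): angle of one jaw in rad (the other mirrors it): 0 closed, 0.32 squeezed home against a stop. A spring closes it: squeezing the handles begins at about 4 N on each and needs 8 to 16 N at the stop, so grip with 25 to 30 N. At 0.32 the jaws gape 24 mm at their tips (2 mm above the origin), narrowing to about 14 mm at 15 mm above the origin
- tape_roll: roll of tape lying flat, 90 mm across, 24 high; origin: centre of underside. Bystander
- carton: small cardboard carton 100 x 140 x 50 mm; origin: centre of underside. Bystander
- bar_handle: drawer bar handle, a round 18 mm steel bar 240 mm long (along its y) on two 33 mm feet, 42 mm high; origin: on the table under its middle. Bystander
- door_hinge: steel door hinge 50 x 110 mm, 33 mm high; origin: centre of underside. Bystander
- driver: screwdriver 190 mm long, lying. Bystander
- screw_jar: small round jar 52 mm across, 60 mm high; origin: centre of underside. Bystander
Things that resemble listed ones, but are neither listed nor needed, are in the scene too. Leave any green or purple look-alike of the clip alone.

How it is judged:
On the way, in this order (a step that is already met when the one before it is completed fails the run):
1. the carriage stands against the tall end stop (value of joint carriage above 0.145 m), for 0.2 s.
2. the clip is gripped and lifted out of its tray (height (world z) of clip above 0.03 m and contact force between the fingers and clip above 1 N), for 0.2 s.
At the end, for the whole second after the job is handed in: Carriage within 5 mm of the stop; clip held still by the fingers (over 3 N), jaw over 0.22 rad, upright and in line with the card within 0.2 rad, origin 6-28 mm below the top edge, within 9 mm of the card plane and 25 mm of mid-edge; clip not touching card or carriage (value of joint carriage above 0.145 m and value of joint jaw_a above 0.22 rad and x of clip in the frame of card_edge between -0.009 and 0.009 m and y of clip in the frame of card_edge between -0.025 and 0.025 m and z of clip in the frame of card_edge between -0.028 and -0.006 m and angle between the y axis of clip and the y axis of card_edge, either way round below 0.2 rad and angle between clip's own z axis and vertical below 0.2 rad and contact force between clip and rail below 0.3 N and contact force between the fingers and clip above 3 N and linear speed of clip below 0.02 m/s); the arm keeps its last pose, push and grip.
It fails at once if a bystander is moved by more than 30 mm (distance of any of tape_roll, carton, bar_handle, door_hinge, driver, screw_jar from where it was at the start of the episode above 0.03 m).
It fails at once if the clip is rammed onto the card or carriage (over 20 N) (contact force between clip and rail above 20 N).
It also fails if it takes over 59 s, if anything falls off the work surface, if the arm or the gripper's body presses on something with over 40 N, if the wrist force passes 120 N, or if a joint passes its speed limit or range.

### The arm

A 6-joint arm with a two-finger parallel gripper is mounted at the origin on the work surface. World frame = base frame: x ahead of the robot, y to its left, z up, the work surface at z = 0. Lengths are in m, angles in rad, forces in N, time in s.
With the tool pointing down it reaches from about 0.25 to 0.775 m from the base axis. Payload 4 kg.
Tool frame: the origin (TCP) lies at the very end of the fingers, on their centre line; the grasp point (between the pads) lies 19 mm behind it; z points along the fingers, y is the direction in which the jaws open and shut (so a half turn about z gives the same grasp; the last joint's range is limited). The gripper opens to 94 mm and grips with 3 to 60 N. Pads are 16 mm wide; open, the fingers measure 119 mm over their backs; the gripper's body (75 mm by 177 mm) begins 78 mm behind the grasp point.
Start: joints at [-1.259, 0.087, 1.371, -0, 1.684, -0.103], TCP at [0.222, -0.503, 0.206] pointing down, gripper open.
Joint ranges: [-3.1, 3.1], [-0.76, 2.03], [0.27, 2.55], [-1.08, 4.22], [0.17, 2.65], [-2.57, 2.57]. Speed limits (rad/s): [2.79, 2.79, 3.14, 3.14, 3.14, 3.14].

### API

Orientations are given as [roll, pitch, yaw] about the fixed x, y, z axes, in that order (R = Rz(yaw) Ry(pitch) Rx(roll)).
In Python, from station import arm, get_image gives the robot as it stands.
- The arm moves only by the tool send_rows, never from a script. Its argument "increments" is a list of rows, each a list of 3 entries, a list of its own where there are three numbers: the turn, a rotation vector about the tool's x, y, z in rad, then the shift along the tool's x, y, z in mm, then the closure, from 0 (fully open) to 1 (shut). A call has 1 to 12 rows; each row shifts and turns the commanded pose from where the row before left it, along the tool's axes as they then stand; what a row does not reach is not made up. A row lasts 1/12 s, in which the tool goes at most 41.7 mm and 7.16 degrees, less where a joint would pass 70% of its speed; a pose out of reach is approached as far as the arm can. A call is refused whole if a number of a shift passes 41.7 or a number of a turn 0.125, either way. A call with a gripper value outside its range is refused whole. The fingers move at their own pace and stop on an object; the grip force is fixed at half the most. Time passes only in rows, so rows that do not move let the fingers close. It gives the time, the measured TCP pose, the force and the opening at its end, in the units of the state.
- arm.read_state(): the state, without advancing time (a new reading comes with each control period).
- get_image(name): name is "side" or "top" or "wrist"; returns a dict with "frame" (480x640x3 uint8, red, green, blue), "fx", "fy", "cx", "cy" (pixels), "pose" (4x4, takes a point from camera to world coordinates). Camera axes: x right, y down, z forward; pixel columns grow to the right and rows downward; lengths in m; the calibration is good to about 2 mm. A picture is of the moment at which its call begins. There is no depth.
- arm.close_job(): hands the job in, once; it reports no verdict.
The state is a dict: "time_s": time; "joint_pos": joint angles; "qvel": joint speeds; "effort": joint torques, N m; "position": TCP position; "ee_rot": TCP orientation; "contact_force": force on the tool from outside, world axes, zero at the start; "moment": the same for the moment, N m; "grip_width": opening from 0.0 (shut) to 1.0 (fully open).
Only numpy, scipy, OpenCV 4.12 (cv2) and the standard library are available. Lean on these libraries where they do the work, as an engineer would, in place of code of your own. Each camera call takes 0.05 s, during which the arm holds its last target.

## Working session

There is one attempt and no reset: what is moved stays moved. The work goes in short steps, Python scripts to look and compute and a tool call to move; the robot and the scene stay as the last step left them, time stands still between calls to the robot, and variables do not carry over. Pictures are saved under pics/ and viewed, and the job is handed in when it is done.

Besides the shell and the picture viewer there is one more tool, called after ">>>" as name(argument=value, ...), one argument or row to a line, values as JSON. send_rows: Moves the arm, as the interface text tells. Its arguments: {"type":"object","properties":{"increments":{"type":"array","items":{"type":"array"}}},"required":["increments"]}

```bash
mkdir -p pics; ls
python3 - <<'E'
from station import arm,get_image
import cv2
print(arm.read_state())
for n in ["side","top","wrist"]:
    d=get_image(n);cv2.imwrite(f"pics/{n}0.png",d["frame"][:,:,::-1]);print(n,d["fx"],d["fy"],d["cx"],d["cy"],d["pose"].round(4).tolist() if hasattr(d["pose"],'round') else d["pose"])
E
```

```text
pics
{'time_s': 0.0, 'joint_pos': array([-1.25909438e+00,  8.79337383e-02,  1.37225681e+00, -3.51092092e-05,
        1.68361116e+00, -1.03112410e-01]), 'qvel': array([-0.00058444,  0.00055745, -0.000775  ,  0.00034664,  0.00126642,
       -0.00070672]), 'effort': array([-7.14313646e-04, -3.40187931e+01, -3.02425754e+01,  7.18555553e-02,
        3.31306981e-02, -1.62989763e-04]), 'position': array([ 0.22146659, -0.5028287 ,  0.20431452]), 'ee_rot': array([-3.13939174e+00, -1.92668014e-04,  4.14810233e-01]), 'contact_force': array([ 0.52637328, -0.11749474, -0.42341598]), 'moment': array([-0.04875117, -0.02027212, -0.05356416]), 'grip_width': 0.9995671799720076}
side 438.31729156313565 438.31729156313565 318.8995383790125 246.63079431160625 [[-0.975, -0.1336, 0.1776, 0.389], [-0.2222, 0.6054, -0.7642, 0.7894], [-0.0054, -0.7846, -0.62, 0.7235], [0.0, 0.0, 0.0, 1.0]]
top 474.7666052793919 474.7666052793919 315.8173262979537 235.4579932113368 [[0.0111, -0.9743, 0.2249, 0.325], [-0.9999, -0.0098, 0.0068, -0.0093], [-0.0044, -0.225, -0.9744, 1.0686], [0.0, 0.0, 0.0, 1.0]]
wrist 344.0612127445889 344.0612127445889 318.15718654242295 240.8032366544461 [[0.4032, -0.8824, -0.2427, 0.2917], [-0.9151, -0.3894, -0.1048, -0.4709], [-0.0021, 0.2643, -0.9644, 0.3826], [0.0, 0.0, 0.0, 1.0]]
```

View pics/top0.png

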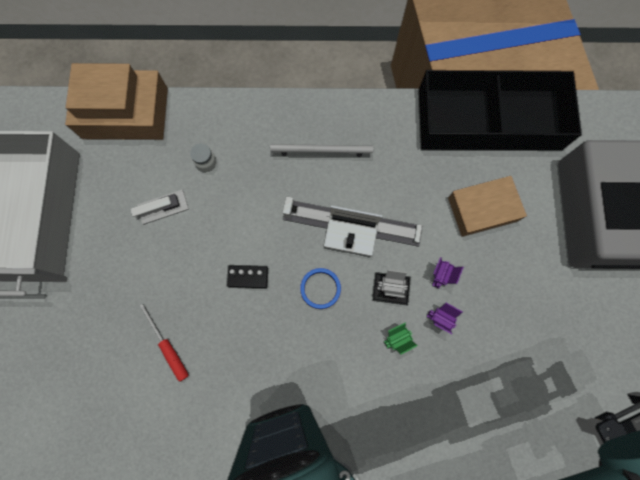

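View pics/side0.png

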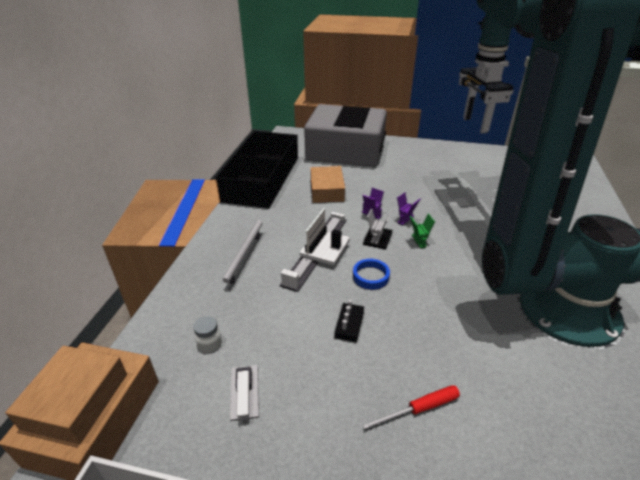

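View pics/wrist0.png

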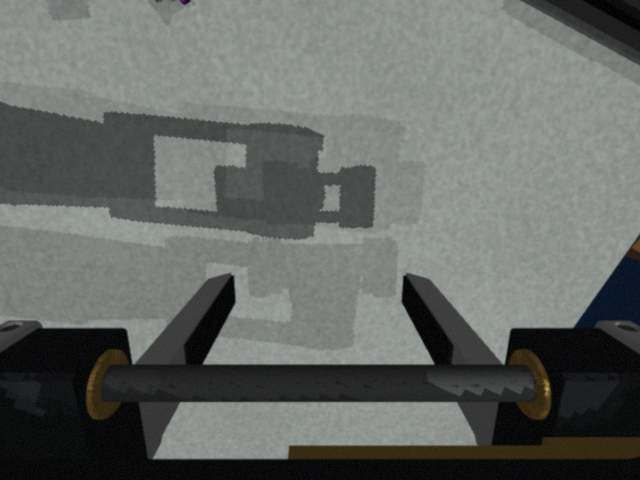

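Run:
```python
import cv2
a=cv2.imread("pics/top0.png")[180:350,270:480];cv2.imwrite("pics/c1.png",cv2.resize(a,None,fx=3.6,fy=3.5,interpolation=2))
a=cv2.imread("pics/side0.png")[170:300,260:440];cv2.imwrite("pics/c2.png",cv2.resize(a,None,fx=4.4,fy=4.4,interpolation=2))
```

```text
(no output)
```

View pics/c1.png

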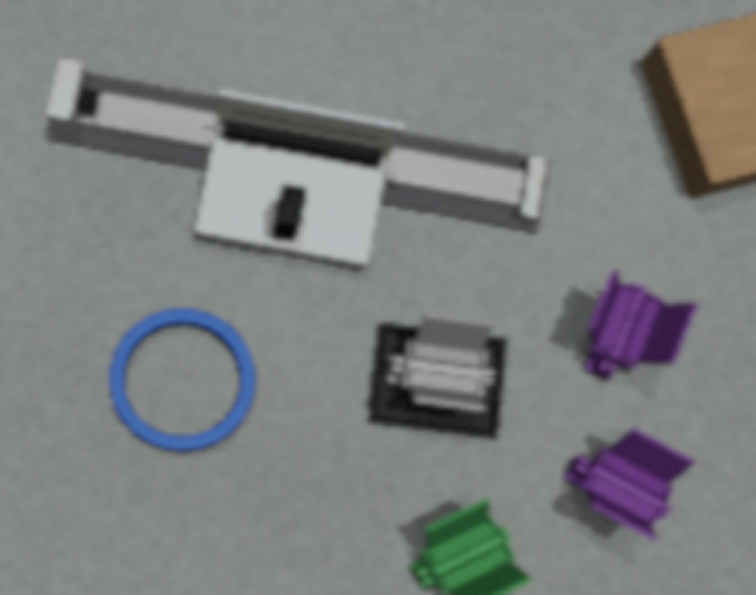

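View pics/c2.png

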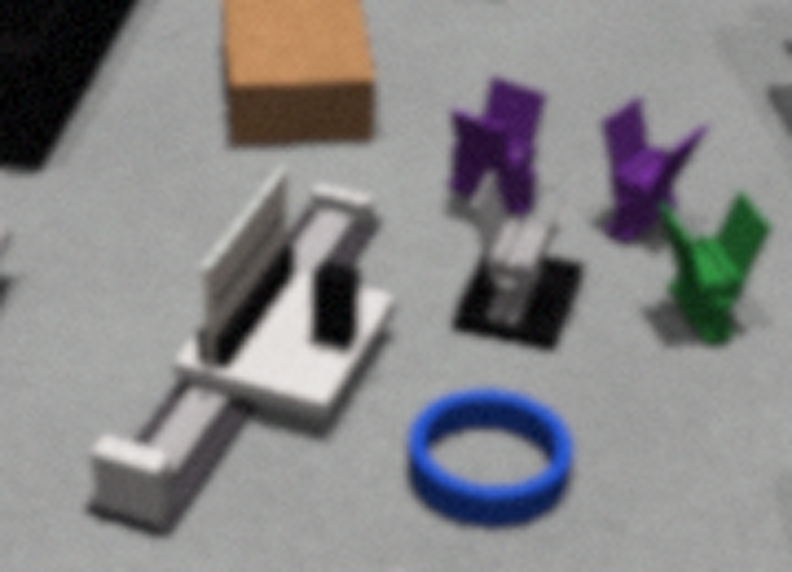

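```bash
cat > h.py <<'E'
import numpy as np
from station import arm,get_image
import cv2
def ray(d,u,v):
    P=np.array(d["pose"]);r=P[:3,:3]@np.array([(u-d["cx"])/d["fx"],(v-d["cy"])/d["fy"],1]);return P[:3,3],r
def onz(d,u,v,z):
    o,r=ray(d,u,v);return o+r*(z-o[2])/r[2]
def proj(d,p):
    P=np.array(d["pose"]);q=P[:3,:3].T@(np.array(p)-P[:3,3]);return np.array([d["fx"]*q[0]/q[2]+d["cx"],d["fy"]*q[1]/q[2]+d["cy"]])
def tri(l):
    A=np.zeros((3,3));b=np.zeros(3)
    for d,u,v in l:
        o,r=ray(d,u,v);r=r/np.linalg.norm(r);M=np.eye(3)-np.outer(r,r);A+=M;b+=M@o
    return np.linalg.solve(A,b)
E
python3 - <<'E'
from h import *
t=get_image("top");s=get_image("side")
T=lambda u,v:(t,270+u/3.6,180+v/3.5)
S=lambda u,v:(s,260+u/4.4,170+v/4.4)
for n,u,v,z in [("railL",50,140,0),("railR",538,230,0),("stopL front top",53,118,.046),("stopL back",72,62,.046),("stopR f",528,215,.03),("stopR b",538,157,.03),("cardL",220,91,.101),("cardR",403,125,.101),("deck FL",195,235,.028),("deck FR",367,265,.028),("grip",291,190,.08),("trayNW",378,325,.012),("trayNE",506,340,.012),("traySE",497,437,.012),("traySW",370,422,.012)]:
    print(n,onz(*T(u,v),z).round(4))
print("card tri",tri([T(220,91),S(205,268)]),tri([T(403,125),S(284,172)]))
print("grip",tri([T(291,190),S(336,265)]))
E
```

```text
railL [0.6079 0.073  0.    ]
railR [ 0.5499 -0.24    0.    ]
stopL front top [0.6102 0.0679 0.046 ]
stopL back [0.6477 0.057  0.046 ]
stopR f [ 0.5533 -0.2277  0.03  ]
stopR b [ 0.5916 -0.2354  0.03  ]
cardL [ 0.6129 -0.0342  0.101 ]
cardR [ 0.5925 -0.1416  0.101 ]
deck FL [ 0.5386 -0.0209  0.028 ]
deck FR [ 0.5202 -0.1274  0.028 ]
grip [ 0.5565 -0.0772  0.08  ]
trayNW [ 0.4842 -0.1355  0.012 ]
trayNE [ 0.4754 -0.2148  0.012 ]
traySE [ 0.4137 -0.2072  0.012 ]
traySW [ 0.4223 -0.1295  0.012 ]
card tri [ 0.61200335 -0.0343354   0.0987722 ] [ 0.59192425 -0.14239273  0.09499951]
grip [ 0.55072668 -0.07701957  0.08138555]
```

>>> send_rows(
  increments=[
    [[0, 0, 0.1], [0, 0, 0], 0.3],
    [[0, 0, 0.1], [0, 0, 0], 0.3],
    [[0, 0, 0.1], [0, 0, 0], 0.3],
    [[0, 0, 0.1], [0, 0, 0], 0.3],
    [[0, 0, 0.1], [0, 0, 0], 0.3],
    [[0, 0, 0.1], [0, 0, 0], 0.3],
    [[0, 0, 0], [12.2, -24, 0], 0.3],
    [[0, 0, 0], [12.2, -24, 0], 0.3],
    [[0, 0, 0], [12.2, -24, 0], 0.3],
    [[0, 0, 0], [12.2, -24, 0], 0.3],
    [[0, 0, 0], [12.2, -24, 0], 0.3],
    [[0, 0, 0], [12.2, -24, 0], 0.3],
  ],
)

```text
time_s: 1.25
position: [0.3207, -0.3742, 0.2054]
ee_rot: [3.142, -0.0, -0.186]
contact_force: [0.0, -1.0, 0.1]
grip_width: 0.697
```

>>> send_rows(
  increments=[
    [[0, 0, 0], [12.2, -24, 0], 0.3],
    [[0, 0, 0], [12.2, -24, 0], 0.3],
    [[0, 0, 0], [12.2, -24, 0], 0.3],
    [[0, 0, 0], [12.2, -24, 0], 0.3],
    [[0, 0, 0], [12.2, -24, 0], 0.3],
    [[0, 0, 0], [12.2, -24, 0], 0.3],
    [[0, 0, 0], [12.2, -24, 0], 0.3],
    [[0, 0, 0], [12.2, -24, 0], 0.3],
    [[0, 0, 0], [12.2, -24, 0], 0.3],
    [[0, 0, 0], [12.2, -24, 0], 0.3],
    [[0, 0, 0], [0, 0, 0], 0.3],
  ],
)

```text
time_s: 2.17
position: [0.4862, -0.1584, 0.2052]
ee_rot: [-3.139, -0.0, -0.18]
contact_force: [-0.4, -0.4, 0.0]
grip_width: 0.701
```

Run:
```python
from h import *
w=get_image("wrist");cv2.imwrite("pics/w1.png",w["frame"][:,:,::-1])
```

```text
(no output)
```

View pics/w1.png

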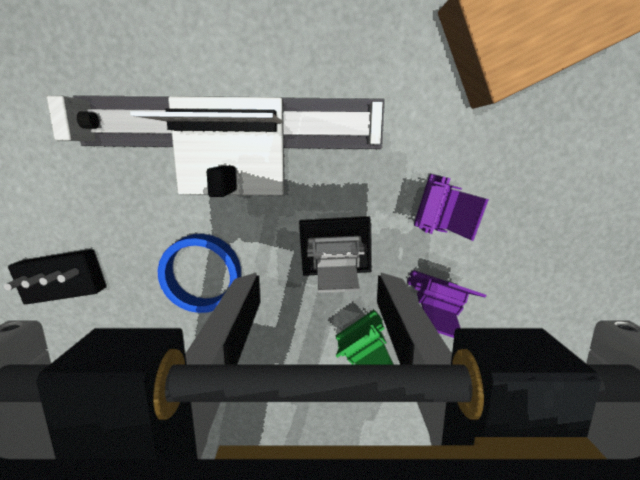

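Run:
```python
import cv2
a=cv2.imread("pics/w1.png")
cv2.imwrite("pics/c3.png",cv2.resize(a[80:210,40:400],None,fx=2.2,fy=4,interpolation=2))
cv2.imwrite("pics/c4.png",cv2.resize(a[200:310,280:400],None,fx=5,fy=5,interpolation=2))
```

```text
(no output)
```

View pics/c3.png

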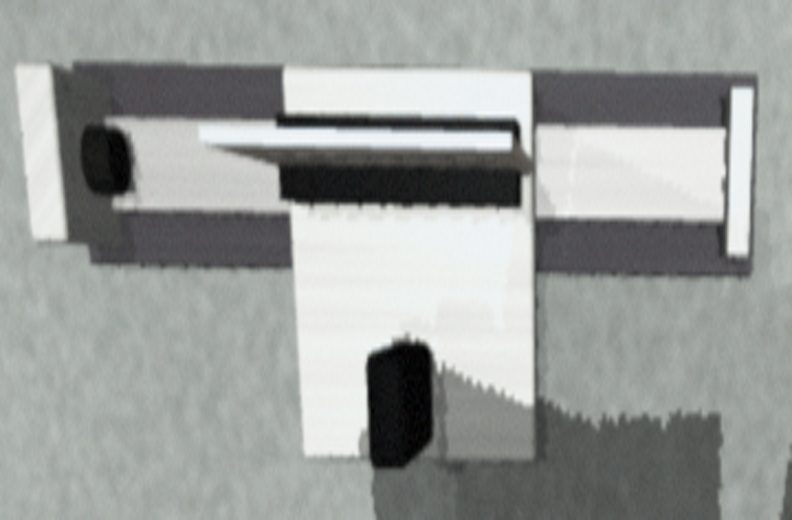

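View pics/c4.png

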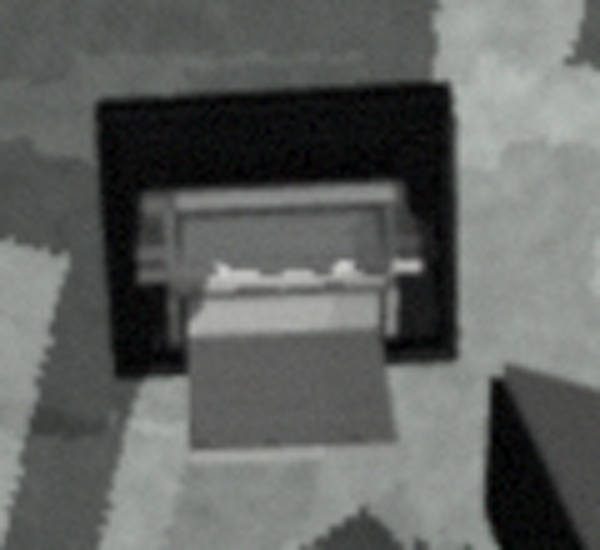

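Run:
```python
from h import *
w=get_image("wrist")
print(w["pose"].round(3).tolist())
W=lambda u,v:(w,280+u/5,200+v/5)
C=lambda u,v:(w,40+u/2.2,80+v/4)
f=lambda a,u,v,z:onz(*a(u,v),z).round(4)
for n,u,v,z in [("near L",192,448,.079),("near R",397,440,.079),("far L",170,190,.079),("far R",405,188,.079),("tray TL",98,100,.012),("TR",450,85,.012),("BR",457,357,.012),("BL",115,377,.012),("tray bTL",98,100,.0)]: print(n,f(W,u,v,z))
for n,u,v,z in [("cardL",200,133,.101),("cardR",510,140,.101),("gripTL",368,350,.08),("gTR",430,342,.08),("gBL",372,467,.08),("gBR",432,440,.08),("stopTL",15,65,.046),("stop inner T",52,65,.046),("stop inner B",68,238,.046),("deckL",283,72,.028),("deckBL",303,457,.028),("deckBR",533,457,.028),("railR",755,272,0),("railL",90,263,0)]: print(n,f(C,u,v,z))
```

```text
[[-0.18, -0.948, -0.261, 0.56], [-0.984, 0.174, 0.048, -0.173], [-0.0, 0.265, -0.964, 0.383], [0.0, 0.0, 0.0, 1.0]]
near L [ 0.4305 -0.1492  0.079 ]
near R [ 0.4251 -0.188   0.079 ]
far L [ 0.4814 -0.1544  0.079 ]
far R [ 0.474  -0.1968  0.079 ]
tray TL [ 0.487  -0.1386  0.012 ]
TR [ 0.4764 -0.2153  0.012 ]
BR [ 0.4132 -0.2079  0.012 ]
BL [ 0.4225 -0.1298  0.012 ]
tray bTL [ 0.4847 -0.1374  0.    ]
cardL [ 0.6106 -0.035   0.101 ]
cardR [ 0.5897 -0.1417  0.101 ]
gripTL [ 0.5602 -0.0754  0.08  ]
gTR [ 0.5575 -0.0997  0.08  ]
gBL [ 0.5354 -0.0703  0.08  ]
gBR [ 0.5368 -0.0954  0.08  ]
stopTL [0.6481 0.0626 0.046 ]
stop inner T [0.6454 0.0475 0.046 ]
stop inner B [0.6083 0.0549 0.046 ]
deckL [ 0.6302 -0.0394  0.028 ]
deckBL [ 0.5395 -0.0215  0.028 ]
deckBR [ 0.52   -0.1277  0.028 ]
railR [ 0.546  -0.2412  0.    ]
railL [0.6067 0.0778 0.    ]
```

>>> send_rows(
  increments=[
    [[0, 0, 0.005], [9.1, -18.1, 0], 0.3],
    [[0, 0, 0], [9.1, -18.1, 0], 0.3],
    [[0, 0, 0], [9.1, -18.1, 0], 0.3],
    [[0, 0, 0], [9.1, -18.1, 0], 0.3],
    [[0, 0, 0], [9.1, -18.1, 0], 0.3],
    [[0, 0, 0], [0, 0, 25], 0.3],
    [[0, 0, 0], [0, 0, 25], 0.3],
    [[0, 0, 0], [0, 0, 25], 0.3],
    [[0, 0, 0], [0, 0, 25], 0.3],
    [[0, 0, 0], [0, 0, 25], 0.3],
    [[0, 0, 0], [0, 0, 15], 0.3],
    [[0, 0, 0], [0, 0, 10], 0.3],
  ],
)

```text
time_s: 3.27
position: [0.5438, -0.0827, 0.0528]
ee_rot: [3.141, 0.004, -0.192]
contact_force: [-0.0, 0.4, -0.9]
grip_width: 0.698
```

>>> send_rows(
  increments=[
    [[0, 0, 0], [0, 0, 0], 0.6],
    [[0, 0, 0], [0, 0, 0], 0.8],
    [[0, 0, 0], [0, 0, 0], 1],
    [[0, 0, 0], [0, 0, 0], 1],
    [[0, 0, 0], [0, 0, 0], 1],
    [[0, 0, 0], [0, 0, 0], 1],
  ],
)

```text
time_s: 3.77
position: [0.5466, -0.0817, 0.0566]
ee_rot: [3.141, -0.002, -0.19]
contact_force: [-0.2, -0.1, -0.3]
grip_width: 0.311
```

>>> send_rows(
  increments=[
    [[0, 0, 0], [0, 0, 0], 1],
    [[0, 0, 0], [0, 0, 0], 1],
    [[0, 0, 0], [0, 0, 0], 1],
    [[0, 0, 0], [0, 0, 0], 1],
  ],
)

```text
time_s: 4.1
position: [0.5465, -0.0812, 0.0562]
ee_rot: [-3.141, -0.001, -0.19]
contact_force: [1.2, 2.5, 3.5]
grip_width: 0.166
```

>>> send_rows(
  increments=[
    [[0, 0, 0], [0, -6, 0], 1],
    [[0, 0, 0], [0, -10, 0], 1],
    [[0, 0, 0], [0, -12, 0], 1],
    [[0, 0, 0], [0, -12, 0], 1],
    [[0, 0, 0], [0, -10, 0], 1],
    [[0, 0, 0], [0, -8, 0], 1],
    [[0, 0, 0], [0, -6, 0], 1],
    [[0, 0, 0], [0, 0, 0], 1],
    [[0, 0, 0], [0, 0, 0], 1],
  ],
)

```text
time_s: 4.85
position: [0.5589, -0.0168, 0.0563]
ee_rot: [-3.14, -0.002, -0.189]
contact_force: [1.2, 2.4, 6.0]
grip_width: 0.165
```

>>> send_rows(
  increments=[
    [[0, 0, 0], [0, -4, 0], 1],
    [[0, 0, 0], [0, -4, 0], 1],
    [[0, 0, 0], [0, -3, 0], 1],
    [[0, 0, 0], [0, 0, 0], 1],
    [[0, 0, 0], [0, 0, 0], 1],
  ],
)

```text
time_s: 5.27
position: [0.5608, -0.007, 0.0563]
ee_rot: [-3.141, -0.002, -0.19]
contact_force: [0.0, -0.7, 5.9]
grip_width: 0.167
```

>>> send_rows(
  increments=[
    [[0, 0, 0], [0, -3, 0], 1],
    [[0, 0, 0], [0, -3, 0], 1],
    [[0, 0, 0], [0, 0, 0], 1],
    [[0, 0, 0], [0, 0, 0], 1],
  ],
)

```text
time_s: 5.6
position: [0.5619, -0.0013, 0.0563]
ee_rot: [-3.142, -0.002, -0.19]
contact_force: [-0.4, -0.8, 4.1]
grip_width: 0.166
```

Run:
```python
from h import *
w=get_image("top");cv2.imwrite("pics/t2.png",w["frame"][:,:,::-1])
a=w["frame"][180:260,270:440,::-1];cv2.imwrite("pics/c5.png",cv2.resize(a,None,fx=4.5,fy=4.5,interpolation=2))
```

```text
(no output)
```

View pics/c5.png

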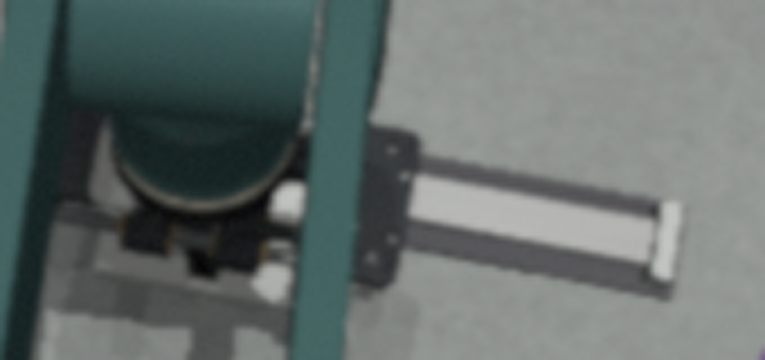

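>>> send_rows(
  increments=[
    [[0, 0, 0], [0, -3, 0], 1],
    [[0, 0, 0], [0, -3, 0], 1],
    [[0, 0, 0], [0, 0, 0], 1],
    [[0, 0, 0], [0, 0, 0], 1],
  ],
)

```text
time_s: 5.98
position: [0.5629, 0.0041, 0.0563]
ee_rot: [3.141, -0.002, -0.19]
contact_force: [0.6, -1.9, 5.9]
grip_width: 0.167
```

Run:
```python
from h import *
for n in ["wrist","side"]:
    w=get_image(n);cv2.imwrite(f"pics/{n}3.png",w["frame"][:,:,::-1])
```

```text
(no output)
```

View pics/wrist3.png

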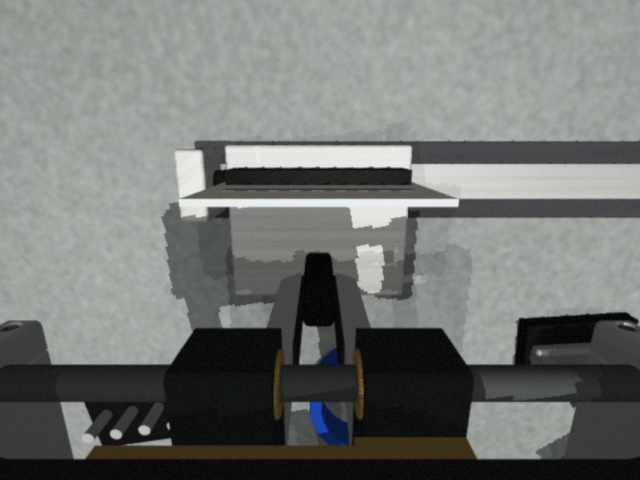

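>>> send_rows(
  increments=[
    [[0, 0, 0], [0, -2, 0], 1],
    [[0, 0, 0], [0, -2, 0], 1],
    [[0, 0, 0], [0, 0, 0], 1],
    [[0, 0, 0], [0, 0, 0], 1],
  ],
)

```text
time_s: 6.42
position: [0.563, 0.0041, 0.0562]
ee_rot: [3.133, -0.001, -0.191]
contact_force: [-2.8, -10.6, 6.5]
grip_width: 0.166
```

>>> send_rows(
  increments=[
    [[0, 0, 0], [0, -2, 0], 1],
    [[0, 0, 0], [0, -2, 0], 1],
    [[0, 0, 0], [0, 0, 0], 1],
    [[0, 0, 0], [0, 0, 0], 1],
  ],
)

```text
time_s: 6.75
position: [0.563, 0.0041, 0.0562]
ee_rot: [3.126, -0.001, -0.192]
contact_force: [-4.9, -20.0, 7.5]
grip_width: 0.169
```

>>> send_rows(
  increments=[
    [[0, 0, 0], [0, 3, 0], 1],
    [[0, 0, 0], [0, 3, 0], 1],
    [[0, 0, 0], [0, 0, 0], 0.8],
    [[0, 0, 0], [0, 0, 0], 0.6],
    [[0, 0, 0], [0, 0, 0], 0.5],
    [[0, 0, 0], [0, 0, 0], 0.5],
    [[0, 0, 0], [0, 0, 0], 0.5],
    [[0, 0, 0], [0, 0, -15], 0.5],
    [[0, 0, 0], [0, 0, -30], 0.5],
    [[0, 0, 0], [0, 0, -35], 0.5],
    [[0, 0, 0], [0, 0, -35], 0.3],
    [[0, 0, 0], [0, 0, -35], 0.2],
  ],
)

```text
time_s: 7.75
position: [0.5623, 0.0064, 0.2065]
ee_rot: [-3.141, 0.001, -0.19]
contact_force: [1.0, 0.1, 0.0]
grip_width: 0.608
```

>>> send_rows(
  increments=[
    [[0, 0, 0], [-13, 0, 0], 0.2],
    [[0, 0, 0], [-13, 0, 0], 0.2],
    [[0, 0, 0], [-13, 0, 0], 0.2],
    [[0, 0, 0], [-13, 0, 0], 0.2],
    [[0, 0, 0], [0, 0, 0], 0.2],
    [[0, 0, 0], [0, 0, 0], 0.2],
    [[0, 0, 0], [0, 0, 0], 0.2],
  ],
)

```text
time_s: 8.33
position: [0.5121, 0.0157, 0.2053]
ee_rot: [3.142, -0.0, -0.19]
contact_force: [-0.0, 0.3, -0.2]
grip_width: 0.797
```

Run:
```python
from h import *
print(arm.read_state()["position"],arm.read_state()["ee_rot"])
for n in ["wrist","top"]:
    w=get_image(n);cv2.imwrite(f"pics/{n}4.png",w["frame"][:,:,::-1])
```

```text
[0.51214755 0.01574926 0.20533064] [ 3.14153978e+00 -3.24920746e-04 -1.89984723e-01]
```

View pics/wrist4.png

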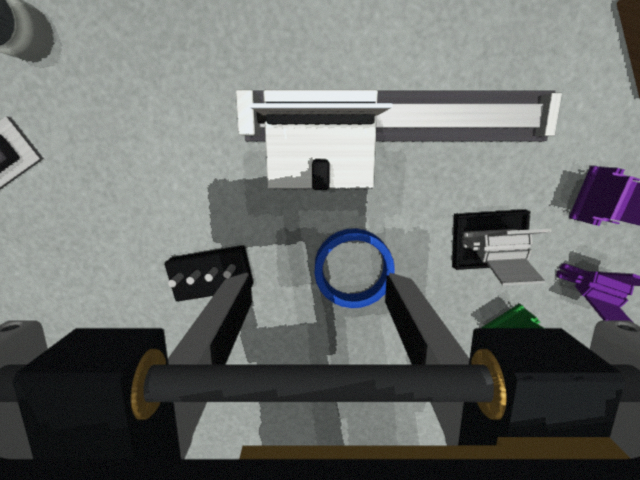

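View pics/top4.png

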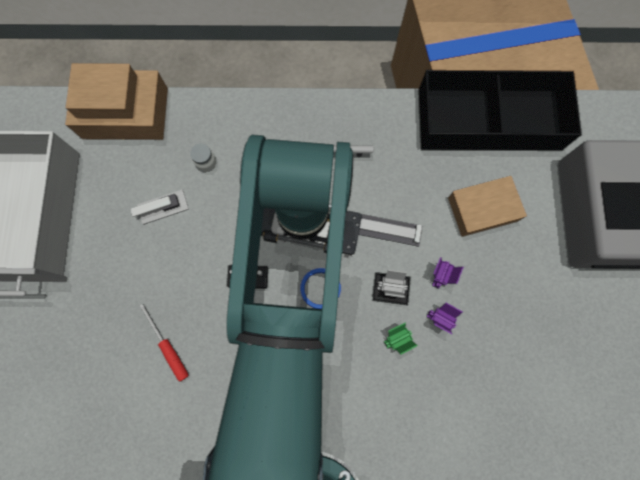

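Run:
```python
import cv2
a=cv2.imread("pics/wrist4.png")
cv2.imwrite("pics/c6.png",cv2.resize(a[85:200,230:420],None,fx=4,fy=4,interpolation=2))
```

```text
(no output)
```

View pics/c6.png

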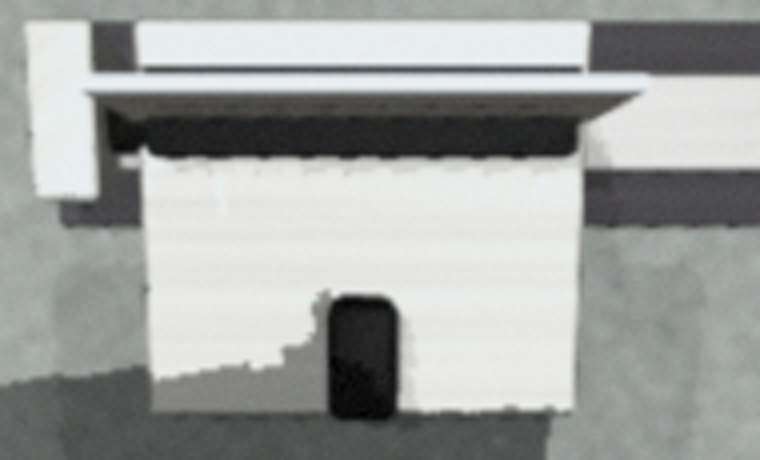

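Run:
```python
from h import *
w=get_image("wrist")
C=lambda u,v:(w,230+u/4,85+v/4)
a=onz(*C(86,83),.101);b=onz(*C(648,83),.101);print(a,b,(a+b)/2,np.linalg.norm(a-b),np.arctan2(-(a-b)[0],(a-b)[1]))
print("grip top c",onz(*C(362,352),.080), "front face of card check deck", onz(*C(140,20),.028),onz(*C(588,20),.028))
```

```text
[0.62664708 0.04699434 0.101     ] [ 0.60626583 -0.05898368  0.101     ] [ 0.61645646 -0.00599467  0.101     ] 0.10792005286943492 -0.18999607865098497
grip top c [0.56517615 0.00460762 0.08      ] front face of card check deck [0.64804953 0.04246999 0.028     ] [ 0.6278315  -0.06266336  0.028     ]
```

>>> send_rows(
  increments=[
    [[0, 0, -0.116], [0, 0, 0], 0.1],
    [[0, 0, -0.116], [0, 0, 0], 0.1],
    [[0, 0, -0.116], [0, 0, 0], 0.1],
    [[0, 0, -0.116], [0, 0, 0], 0.1],
    [[0, 0, -0.116], [0, 0, 0], 0.1],
    [[0, 0, -0.116], [0, 0, 0], 0.1],
    [[0, 0, -0.116], [0, 0, 0], 0.1],
    [[0, 0, -0.116], [0, 0, 0], 0.1],
    [[0, 0, -0.116], [0, 0, 0], 0.1],
    [[0, 0, -0.116], [0, 0, 0], 0.1],
    [[0, 0, -0.116], [0, 0, 0], 0.1],
    [[0, 0, -0.116], [0, 0, 0], 0.1],
  ],
)

```text
time_s: 9.48
position: [0.5121, 0.0155, 0.2052]
ee_rot: [-3.141, 0.0, 1.207]
contact_force: [-0.3, -0.8, -0.5]
grip_width: 0.898
```

>>> send_rows(
  increments=[
    [[0, 0, -0.116], [0, 0, 0], 0.1],
    [[0, 0, -0.113], [0, 0, 0], 0.1],
    [[0, 0, 0], [0, 0, 0], 0.1],
    [[0, 0, 0], [0, 0, 0], 0.1],
  ],
)

```text
time_s: 9.82
position: [0.512, 0.0156, 0.2052]
ee_rot: [-3.141, 0.0, 1.428]
contact_force: [0.0, 0.5, 0.3]
grip_width: 0.903
```

>>> send_rows(
  increments=[
    [[0, 0, 0], [-24, -4, 0], 0.1],
    [[0, 0, 0], [-24, -4, 0], 0.1],
    [[0, 0, 0], [-24, -4, 0], 0.1],
    [[0, 0, 0], [-24, -4, 0], 0.1],
    [[0, 0, 0], [-24, -4, 0], 0.1],
    [[0, 0, 0], [-24, -4, 0], 0.1],
    [[0, 0, 0], [-24, -4, 0], 0.1],
    [[0, 0, 0], [-26, -4, 0], 0.1],
    [[0, 0, 0], [0, 0, 0], 0.1],
    [[0, 0, 0], [0, 0, 0], 0.1],
    [[0, 0, 0], [0, 0, 0], 0.1],
  ],
)

```text
time_s: 10.73
position: [0.4531, -0.1716, 0.2054]
ee_rot: [3.142, -0.001, 1.429]
contact_force: [0.6, 0.2, -0.3]
grip_width: 0.901
```

Run:
```python
from h import *
for n in ["wrist","top"]:
    w=get_image(n);cv2.imwrite(f"pics/{n}5.png",w["frame"][:,:,::-1])
```

```text
(no output)
```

View pics/wrist5.png

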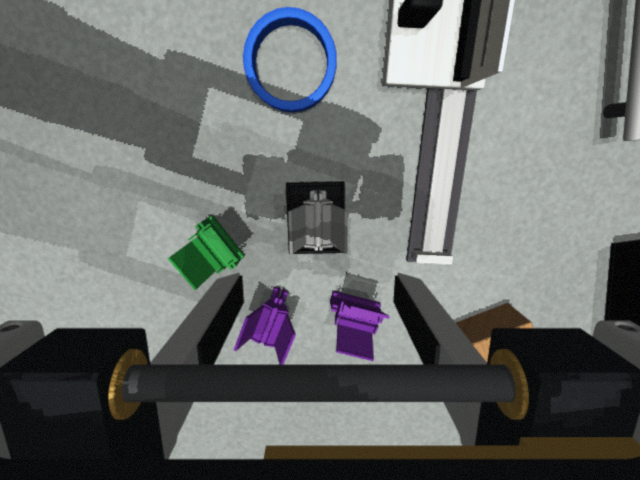

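Run:
```python
import cv2
a=cv2.imread("pics/wrist5.png")
cv2.imwrite("pics/c7.png",cv2.resize(a[170:300,160:360],None,fx=4,fy=4,interpolation=2))
```

```text
(no output)
```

View pics/c7.png

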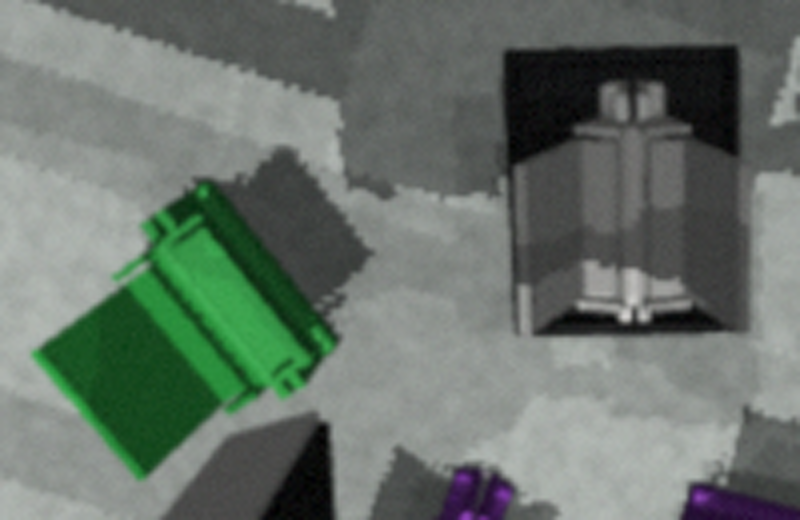

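Run:
```python
from h import *
w=get_image("wrist")
C=lambda u,v:(w,160+u/4,170+v/4)
p=[onz(*C(*q),.079) for q in [(516,165),(520,335),(740,155),(749,333)]]
for q in p: print(q.round(4))
print(np.mean(p,0)); 
for q in [(508,48),(736,45),(740,330),(516,333)]: print("tray",onz(*C(*q),.012).round(4))
for q in [(205,182),(335,340)]: print("green",onz(*C(*q),.075).round(4),onz(*C(*q),.04).round(4))
print("tcp axis px",proj(w,[.453,-.1716,.079]))
```

```text
[ 0.43   -0.1454  0.079 ]
[ 0.4245 -0.185   0.079 ]
[ 0.48   -0.1501  0.079 ]
[ 0.4771 -0.1918  0.079 ]
[ 0.45288547 -0.16807418  0.079     ]
tray [ 0.4255 -0.1252  0.012 ]
tray [ 0.486  -0.1328  0.012 ]
tray [ 0.4777 -0.2122  0.012 ]
tray [ 0.4148 -0.2043  0.012 ]
green [ 0.3587 -0.1401  0.075 ] [ 0.3468 -0.1454  0.04  ]
green [ 0.3807 -0.1813  0.075 ] [ 0.3713 -0.1913  0.04  ]
tcp axis px [318.46983864 235.81585942]
```

>>> send_rows(
  increments=[
    [[0, 0, -0.02], [1, 0, 0], 0.2],
    [[0, 0, 0], [0, 0, 20], 0.2],
    [[0, 0, 0], [0, 0, 30], 0.2],
    [[0, 0, 0], [0, 0, 30], 0.2],
    [[0, 0, 0], [0, 0, 30], 0.2],
    [[0, 0, 0], [0, 0, 20], 0.2],
    [[0, 0, 0], [0, 0, 15], 0.2],
    [[0, 0, 0], [0, 0, 12], 0.2],
    [[0, 0, 0], [0, 0, 0], 0.2],
    [[0, 0, 0], [0, 0, 0], 0.2],
  ],
)

```text
time_s: 11.72
position: [0.4529, -0.1702, 0.0481]
ee_rot: [-3.14, -0.001, 1.452]
contact_force: [0.3, -0.8, -0.1]
grip_width: 0.799
```

Run:
```python
from h import *
for n in ["wrist","side"]:
    w=get_image(n);cv2.imwrite(f"pics/{n}6.png",w["frame"][:,:,::-1])
```

```text
(no output)
```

View pics/wrist6.png

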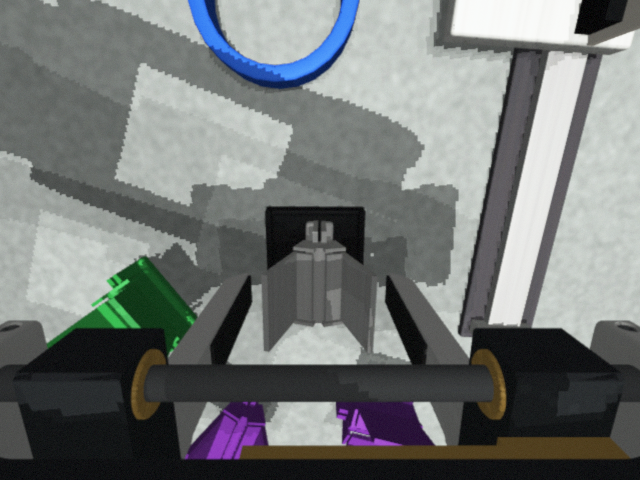

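View pics/side6.png

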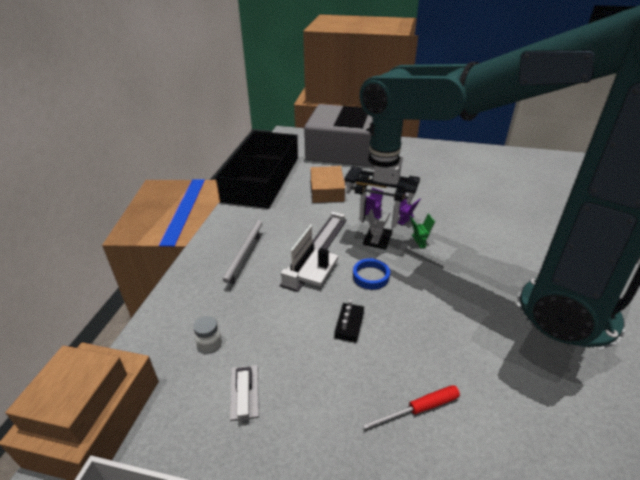

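>>> send_rows(
  increments=[
    [[0, 0, 0], [0, 0, 0], 0.4],
    [[0, 0, 0], [0, 0, 0], 0.5],
    [[0, 0, 0], [0, 0, 0], 0.6],
    [[0, 0, 0], [0, 0, 0], 0.7],
    [[0, 0, 0], [0, 0, 0], 0.8],
    [[0, 0, 0], [0, 0, 0], 1],
    [[0, 0, 0], [0, 0, 0], 1],
    [[0, 0, 0], [0, 0, 0], 1],
    [[0, 0, 0], [0, 0, 0], 1],
    [[0, 0, 0], [0, 0, 0], 1],
    [[0, 0, 0], [0, 0, 0], 1],
    [[0, 0, 0], [0, 0, 0], 1],
  ],
)

```text
time_s: 12.82
position: [0.452, -0.1714, 0.0524]
ee_rot: [-3.14, 0.001, 1.451]
contact_force: [-9.4, 2.2, 19.8]
grip_width: 0.298
```

>>> send_rows(
  increments=[
    [[0, 0, 0], [0, 0, 0], 1],
    [[0, 0, 0], [0, 0, 0], 1],
  ],
)

```text
time_s: 12.98
position: [0.452, -0.1714, 0.0524]
ee_rot: [-3.14, 0.001, 1.451]
contact_force: [-9.7, 2.2, 19.6]
grip_width: 0.297
```

Run:
```python
from h import *
for n in ["wrist"]:
    w=get_image(n);cv2.imwrite(f"pics/{n}7.png",w["frame"][:,:,::-1])
```

```text
(no output)
```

View pics/wrist7.png

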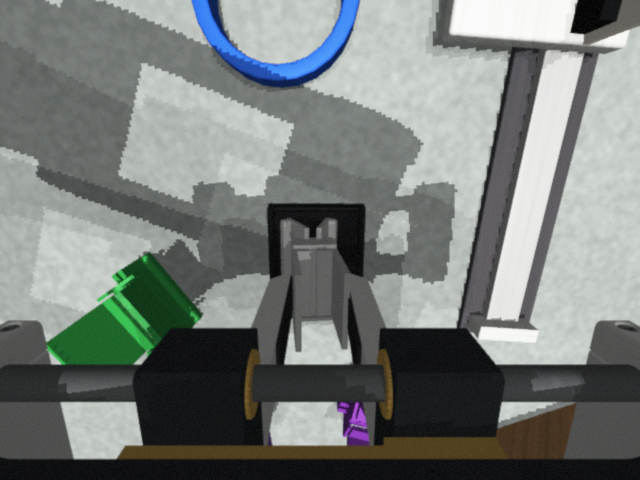

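>>> send_rows(
  increments=[
    [[0, 0, 0], [0, 0, -3], 1],
    [[0, 0, 0], [0, 0, -5], 1],
    [[0, 0, 0], [0, 0, -10], 1],
    [[0, 0, 0], [0, 0, -15], 1],
    [[0, 0, 0], [0, 0, -20], 1],
    [[0, 0, 0], [0, 0, -25], 1],
    [[0, 0, 0], [0, 0, -25], 1],
    [[0, 0, 0], [0, 0, -25], 1],
    [[0, 0, 0], [0, 0, -20], 1],
    [[0, 0, 0], [0, 0, -10], 1],
    [[0, 0, 0], [0, 0, 0], 1],
    [[0, 0, 0], [0, 0, 0], 1],
  ],
)

```text
time_s: 14.03
position: [0.4531, -0.171, 0.2062]
ee_rot: [3.142, 0.0, 1.451]
contact_force: [-0.6, 0.5, -1.8]
grip_width: 0.271
```

Run:
```python
from h import *
for n in ["wrist","side"]:
    w=get_image(n);cv2.imwrite(f"pics/{n}8.png",w["frame"][:,:,::-1])
    if n=="side":
        p=proj(w,arm.read_state()["position"]).astype(int);print(p)
        cv2.imwrite("pics/c8.png",cv2.resize(w["frame"][p[1]-50:p[1]+50,p[0]-60:p[0]+60,::-1],None,fx=6,fy=6,interpolation=2))
```

```text
[382 171]
```

View pics/wrist8.png

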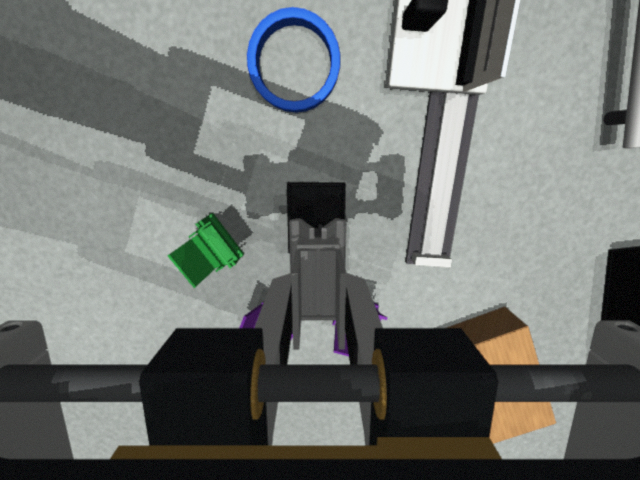

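View pics/c8.png

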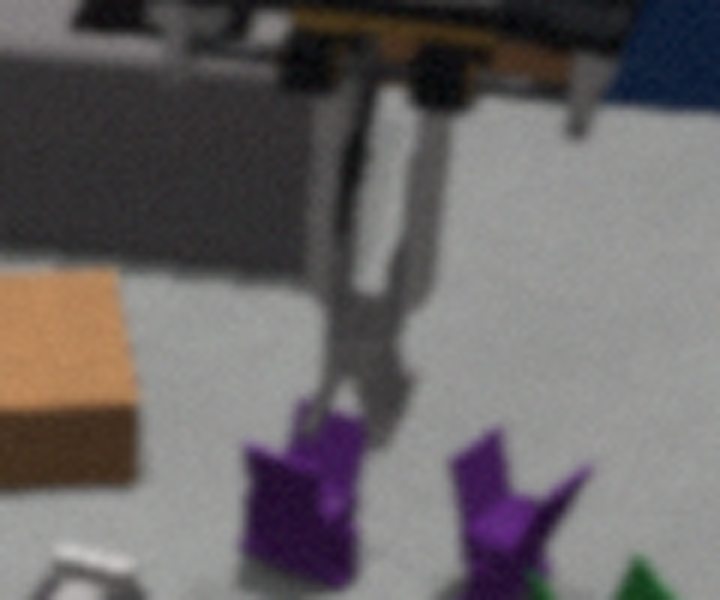

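```bash
cat > ov.py <<'E'
from h import *
import sys
from scipy.spatial.transform import Rotation as Ro
def overlay(name,out,dz=0.048,crop=60,k=6,card=None):
    st=arm.read_state();w=get_image(name);im=np.ascontiguousarray(w["frame"][:,:,::-1])
    p=st["position"];R=Ro.from_euler("xyz",st["ee_rot"]).as_matrix()
    X=R[:,1];Y=R[:,0];Z=np.array([0,0,1]) if abs(R[2,2]+1)<.01 else -R[:,2]
    o=p-dz*Z
    c=proj(w,p).astype(int)-[0,-10]
    x0,y0=c[0]-crop,c[1]-crop*5//6
    big=cv2.resize(im[max(y0,0):y0+crop*5//3,x0:x0+2*crop],None,fx=k,fy=k,interpolation=2)
    def q(P): a=proj(w,P);return tuple(((a+.5-[x0,max(y0,0)])*k).astype(int))
    def line(A,B,col): cv2.line(big,q(A),q(B),col,1)
    for s in(-1,1):
        for y in (-.03,.03): line(o+.012*s*X+y*Y+.002*Z,o+.007*s*X+y*Y+.015*Z,(0,0,255))
        line(o+.012*s*X-.03*Y+.002*Z,o+.012*s*X+.03*Y+.002*Z,(0,255,0))
        line(o+.013*s*X-.02*Y+.081*Z,o+.013*s*X+.02*Y+.081*Z,(255,0,0))
    for y in(-.03,.03): cv2.circle(big,q(o+y*Y+.035*Z),4,(0,255,255),1)
    if card is not None:
        cx,cy,yaw=card;cp=np.array([cx,cy,.101]);cY=np.array([-np.sin(yaw),np.cos(yaw),0])
        line(cp-.055*cY,cp+.055*cY,(255,0,255))
    cv2.imwrite(out,big)
E
python3 -c "
from ov import *
overlay('side','pics/o1.png',crop=50,k=7)
overlay('wrist','pics/o2.png',crop=70,k=5)"
```

```text
(no output)
```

View pics/o1.png

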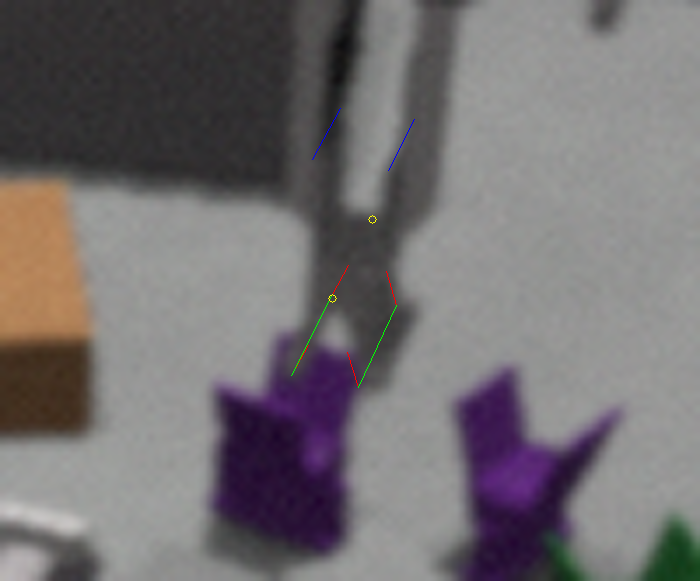

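View pics/o2.png

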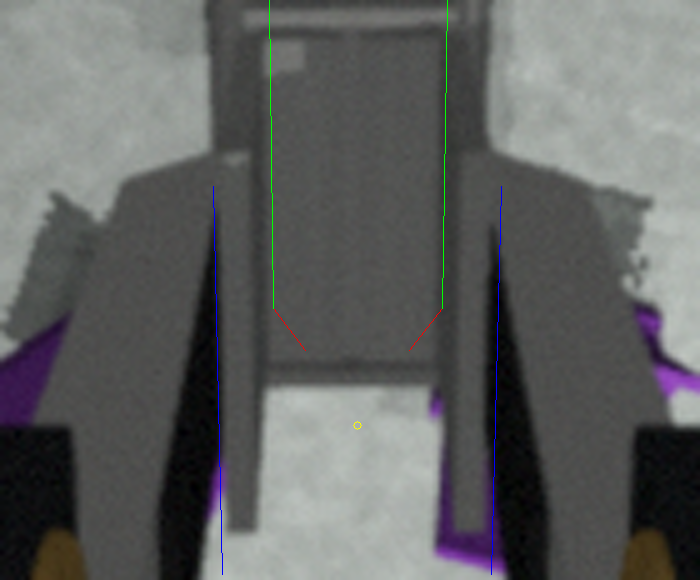

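>>> send_rows(
  increments=[
    [[0, 0, 0.035], [5, 4, 0], 1],
    [[0, 0, 0.035], [15, 10, 0], 1],
    [[0, 0, 0], [20, 14, 0], 1],
    [[0, 0, 0], [20, 14, 0], 1],
    [[0, 0, 0], [20, 14, 0], 1],
    [[0, 0, 0], [20, 14, 0], 1],
    [[0, 0, 0], [20, 14, 0], 1],
    [[0, 0, 0], [20, 14, 0], 1],
    [[0, 0, 0], [20, 14, 0], 1],
    [[0, 0, 0], [15, 10, 0], 1],
    [[0, 0, 0], [10, 5, 0], 1],
    [[0, 0, 0], [4, 2, 0], 1],
  ],
)

```text
time_s: 15.23
position: [0.6149, -0.0076, 0.2047]
ee_rot: [-3.139, -0.0, 1.382]
contact_force: [-0.6, -0.1, -1.1]
grip_width: 0.266
```

>>> send_rows(
  increments=[
    [[0, 0, 0], [0, 0, 0], 1],
    [[0, 0, 0], [0, 0, 0], 1],
    [[0, 0, 0], [0, 0, 0], 1],
  ],
)

```text
time_s: 15.48
position: [0.6141, -0.0098, 0.2065]
ee_rot: [-3.141, 0.001, 1.38]
contact_force: [0.0, -0.1, -1.1]
grip_width: 0.265
```

```bash
python3 -c "
from ov import *
print(arm.read_state()['position'])
overlay('side','pics/o3.png',crop=50,k=7,card=(.617,-.0055,-.19))
w=get_image('wrist');cv2.imwrite('pics/wrist9.png',w['frame'][:,:,::-1])"
```

```text
[ 0.6141146  -0.00982887  0.20652227]
```

View pics/o3.png

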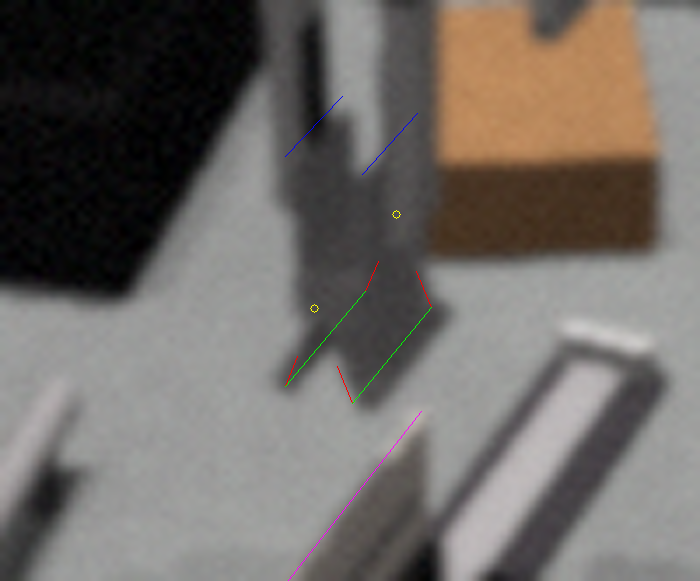

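View pics/wrist9.png

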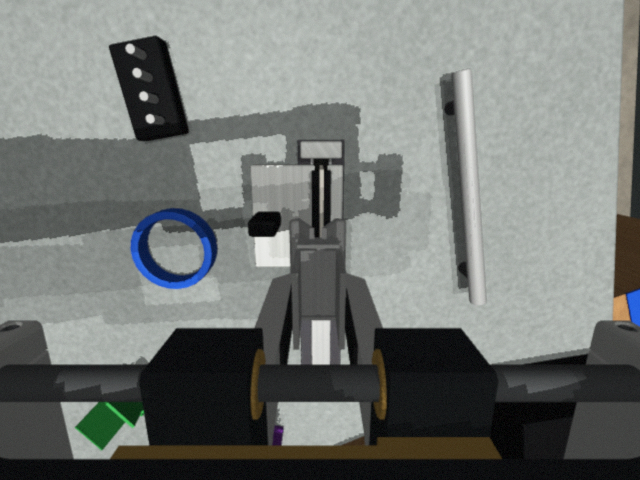

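```bash
python3 -c "
from h import *
w=get_image('wrist');im=np.ascontiguousarray(w['frame'][:,:,::-1])
c=im[150:260,270:370];cv2.imwrite('pics/c9.png',cv2.resize(c,None,fx=7,fy=5,interpolation=2))
g=w['frame'].mean(2)
for r in (175,190,205,220,230):
    print(r,g[r,310:335].astype(int))
"
```

```text
175 [115  79  26  17  12  19  15  20  29 101 172 192 179 122  36  18  12  16
  14  22  74 132 165 170 169]
190 [102  65  22   1   4   8  12  16  26  90 154 167 153 101  31  17  19  14
  12  25  66 120 141 143 143]
205 [104  81  28  11  10  11   7  18  28  91 153 163 152 104  35  19  13  16
  14  22  87 138 146 147 145]
220 [103  82  23  12   7   6   1  12  24  67 112 122 109  78  20   4  12  14
  10  26  80 123 109  80  69]
230 [105 106 106  89  45  15   7  11  24  67 115 113 106 106 103 104  92  74
  75  74  74  71  72  70  81]
```

View pics/c9.png

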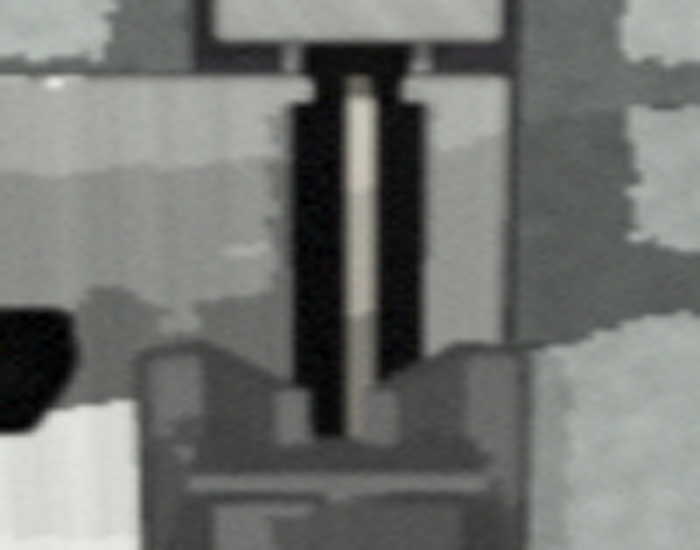

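>>> send_rows(
  increments=[
    [[0, 0, 0], [0, 2.6, 0], 1],
    [[0, 0, 0], [0, 0, 10], 1],
    [[0, 0, 0], [0, 0, 12], 1],
    [[0, 0, 0], [0, 0, 10], 1],
    [[0, 0, 0], [0, 0, 8], 1],
    [[0, 0, 0], [0, 0, 0], 1],
    [[0, 0, 0], [0, 0, 0], 1],
    [[0, 0, 0], [0, 0, 0], 1],
  ],
)

```text
time_s: 16.3
position: [0.6174, -0.0094, 0.1666]
ee_rot: [3.141, 0.0, 1.381]
contact_force: [0.9, 0.0, -1.0]
grip_width: 0.273
```

```bash
python3 -c "
from ov import *
print(arm.read_state()['position'])
overlay('side','pics/o4.png',crop=50,k=7,card=(.617,-.0055,-.19))
w=get_image('wrist');c=w['frame'][100:260,270:370,::-1];cv2.imwrite('pics/c10.png',cv2.resize(c,None,fx=6,fy=3.6,interpolation=2))
g=w['frame'].mean(2)
for r in range(120,240,20): print(r,g[r,310:335].astype(int))
"
```

```text
[ 0.61736932 -0.00943175  0.16655663]
120 [114 110 112 107 103 105 107 108 105 105 107 106 108 108 108 106 107 108
 107 111 110 107 108 112 112]
140 [72 72 72 72 76 75 75 72 72 74 71 74 75 73 72 73 72 76 78 74 76 73 72 72
 71]
160 [133 129 126 129 127 126 125 123 125 126 129 129 132 134 136 133 132 133
 130 128 127 123 127 122 128]
180 [ 22  16  18  17  49 129 194 200 195 158  53  13  14  19  17  16  16  26
  75 134 168 173 170 170 161]
200 [ 16   9  12  14  41 108 163 172 170 136  49  16  20  11  14   9  16  27
  89 139 149 151 147 149 148]
220 [  2   9  13  13  22  80 125 126 125  95  31  11  11  13  13  17  11  34
  90 142 142 133 110  82  71]
```

View pics/o4.png

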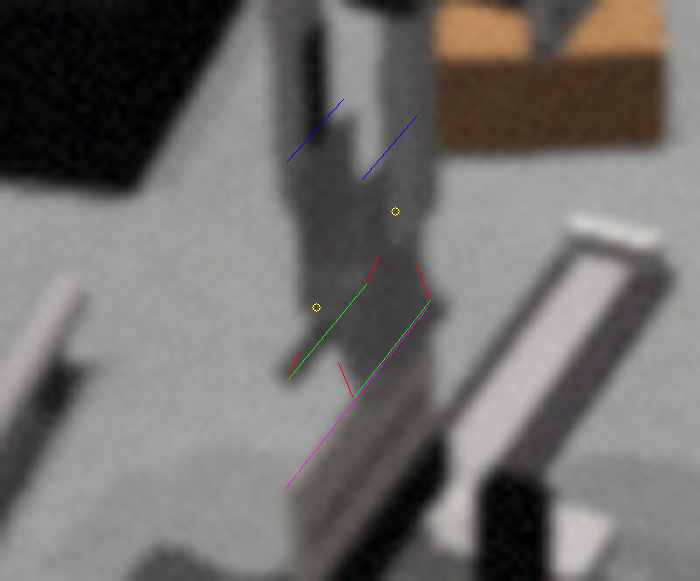

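View pics/c10.png

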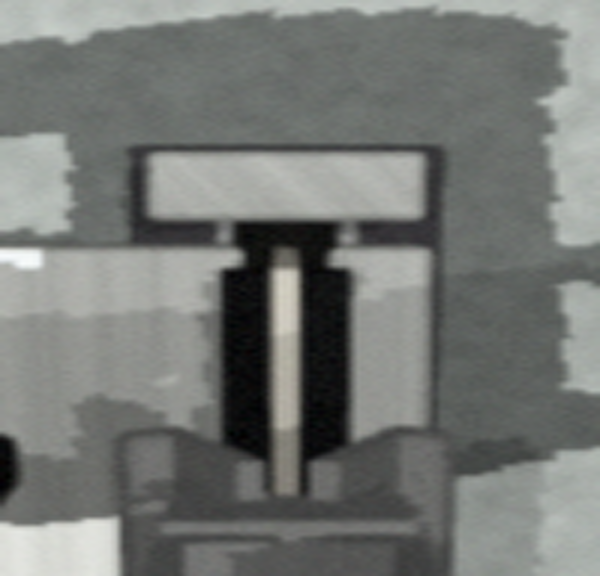

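>>> send_rows(
  increments=[
    [[0, 0, 0], [0, -0.4, 3], 1],
    [[0, 0, 0], [0, 0, 4], 1],
    [[0, 0, 0], [0, 0, 4], 1],
    [[0, 0, 0], [0, 0, 4], 1],
    [[0, 0, 0], [0, 0, 3], 1],
    [[0, 0, 0], [0, 0, 0], 1],
    [[0, 0, 0], [0, 0, 0], 1],
  ],
)

```text
time_s: 16.98
position: [0.6166, -0.0094, 0.148]
ee_rot: [-3.141, 0.0, 1.381]
contact_force: [0.3, -0.1, -0.5]
grip_width: 0.267
```

>>> send_rows(
  increments=[
    [[0, 0, 0], [0, 0, 4], 1],
    [[0, 0, 0], [0, 0, 4], 1],
    [[0, 0, 0], [0, 0, 3], 1],
    [[0, 0, 0], [0, 0, 2], 1],
    [[0, 0, 0], [0, 0, 0], 1],
    [[0, 0, 0], [0, 0, 0], 1],
    [[0, 0, 0], [0, 0, 0], 1],
  ],
)

```text
time_s: 17.57
position: [0.617, -0.0094, 0.1356]
ee_rot: [3.141, 0.0, 1.381]
contact_force: [-0.1, 0.4, -1.7]
grip_width: 0.268
```

```bash
python3 -c "
from ov import *
print(arm.read_state()['position'])
overlay('side','pics/o5.png',crop=50,k=7)
overlay('top','pics/o6.png',crop=50,k=7)
w=get_image('wrist');c=w['frame'][100:260,270:370,::-1];cv2.imwrite('pics/c11.png',cv2.resize(c,None,fx=6,fy=3.6,interpolation=2))
g=w['frame'].mean(2)
for r in range(180,240,20): print(r,g[r,305:335].astype(int))
"
```

```text
[ 0.61696264 -0.00943861  0.13563625]
180 [120  61  23  16  11  16  17  17  12  26  95 167 194 198 195 163  63  20
  19  17  12  15  20  18  24  75 128 150 166 175]
200 [ 93  49  14  15  15  15   7  11  11  14  56 126 169 174 169 137  58  20
  18  21  17  13  18  14  31  88 143 147 148 152]
220 [ 99  64  22  15  13  11   8   7  13  20  57 125 169 173 169 138  53  14
  13  12  16   7  11  17  34  88 126 108  84  70]
```

View pics/o5.png

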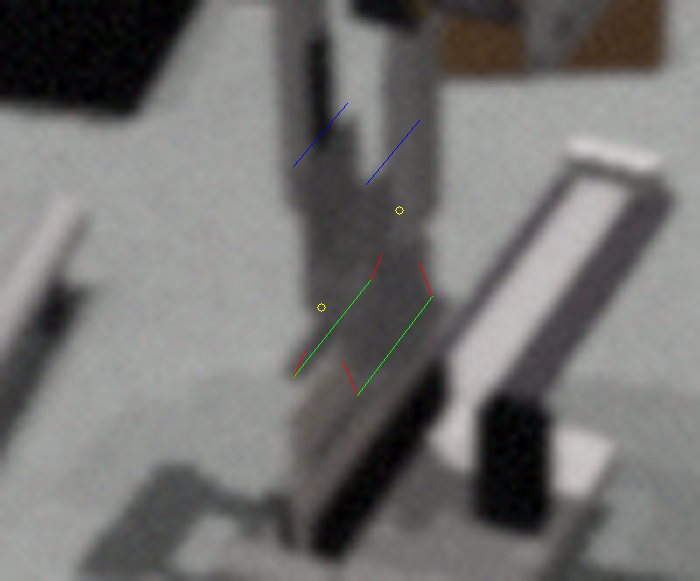

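View pics/c11.png

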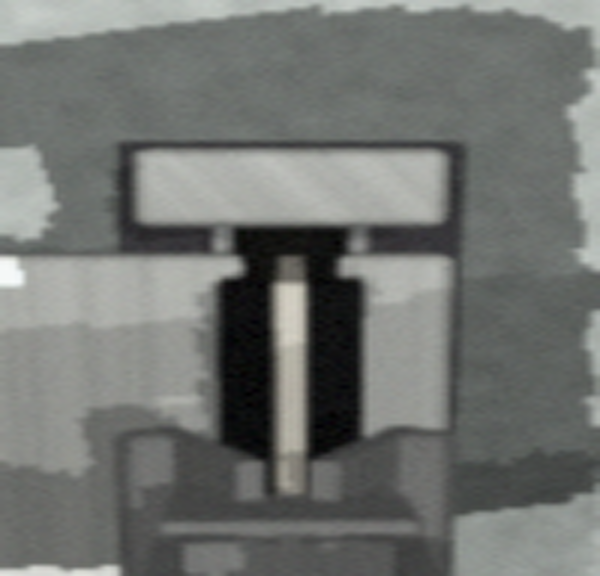

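>>> send_rows(
  increments=[
    [[0, 0, 0], [0, 0, 1], 1],
    [[0, 0, 0], [0, 0, 1], 1],
    [[0, 0, 0], [0, 0, 0], 1],
    [[0, 0, 0], [0, 0, 0], 1],
    [[0, 0, 0], [0, 0, 0], 1],
    [[0, 0, 0], [0, 0, 0], 1],
  ],
)

```text
time_s: 18.22
position: [0.6169, -0.0094, 0.1335]
ee_rot: [3.142, 0.0, 1.381]
contact_force: [-0.3, -0.5, -0.0]
grip_width: 0.268
```

```bash
python3 -c "
from ov import *
s=get_image('side')['frame'];cv2.imwrite('pics/side12.png',s[:,:,::-1])
t=get_image('top')['frame'];cv2.imwrite('pics/top12.png',t[:,:,::-1])
st=arm.read_state();print(st['position'],st['contact_force'],st['grip_width'],st['ee_rot'],abs(st['qvel']).max())
"
```

```text
[ 0.61687646 -0.0093957   0.1334917 ] [-0.12347182 -0.14761605 -2.31044437] 0.2699628194550623 [3.14151597e+00 6.30818279e-05 1.38081363e+00] 0.003549242924181966
```

View pics/side12.png

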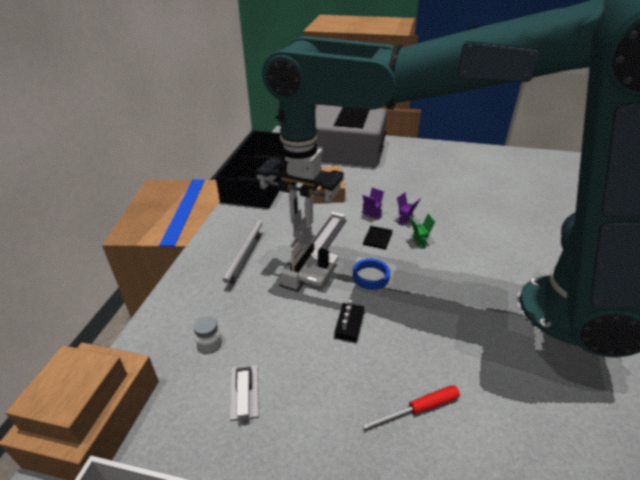

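View pics/o6.png

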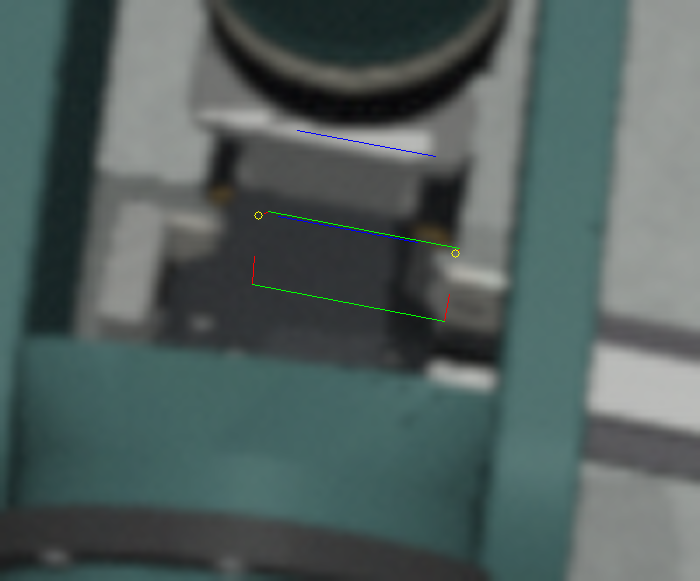

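```bash
python3 -c "
from station import arm
print(arm.close_job())"
```

```text
the job is handed in; nothing more can be done
None
```

I handed the job in at about 18 s of the 59 s allowed. The arm is still holding the clip squeezed open astride the middle of the card's top edge. No verdict came back.

- **Carriage:** I pinched the grip block and slid it about 87 mm, until the tool stopped moving and the force rose to about 20 N against the tall end stop. After release, the wrist camera showed the block in the same place to within about 2 mm.
- **Clip grip:** I picked the clip up by its handles and lifted it out of the tray. The finger opening in the air is about 25 mm, which matches handles squeezed home (26 mm).
- **Final position, by tool pose and camera estimate:**
  - The clip's origin is about 14–16 mm below the card edge.
  - It is within about 1 mm of the card plane and 5 mm of mid-edge, and in line with the card to about 0.01 rad.
- **Contact and bystanders:** The last wrist force was small, about 0 to −2 N vertically and about the clip's own weight. That suggests the clip is not touching the card. The last side picture shows the bystanders and the look-alike clips where they were.

**What did not agree:**
- While I squeezed the clip in the tray, the opening jaws pushed the tool up with about 20 N. This went away on lifting.
- The clip sits about 4 mm off the finger centre along its jaws. I shifted the final position to allow for that.
- The side view suggested the clip was a few mm shallower than the tool pose did (about 10–12 mm instead of 14), so I lowered it another 2 mm. Both readings are inside the 6–28 mm limit.
- The final top view was mostly blocked by the arm, so it could not confirm the clip's position.

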